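# Hang the hand coder on the spring balancer

### The job

Hang the hand coder on the spring balancer: take the balancer's blue pull handle, draw the sprung hook down, and work it past its brass latch onto the coder's steel bail while the coder still stands in its dock. Then ease the hook up gently until the balancer alone carries the coder clear of the dock, and let go only when you no longer feel pull or weight in the handle, so that it stays where you leave it and neither shoots up nor sinks. Do not force the hook against the coder, do not take hold of the coder, and leave everything else on the bench where it is.

Things in the scene. Friction and masses are not known exactly. Their poses are not given: they have to be found in the camera images.
- portal: Fixed aluminium portal, 1.16 m wide and 0.67 m high, two posts with a trolley rail between them. Origin on the bench midway between the posts, straight below the rail. Its y axis is the direction of the rail, z up; it may stand turned by up to 0.1 rad.
- trolley (a joint): Position (m) of the trolley along the rail, 0 at the middle, growing along the portal's +y, -0.32 to 0.32; rolls freely (under 1 N drag) and carries the balancer with its vertical guide tube (28 mm wide, lower end 370 mm above the bench, straight above the hook).
- hanger (a joint): How far (m) the hook is drawn down out of the guide tube, 0 retracted, 0.21 at most; straight vertical, no turning. The spring pulls the empty hook up with 3 N at 0 plus 68 N per metre drawn (the hook's own weight already allowed for), friction 0.15 N. Loaded, the balancer comes to rest where this pull equals the coder's weight.
- hook: Stainless hook on the balancer's rod, with the blue pull handle fixed to it. Origin: middle of the inner floor of the hook's bowl, 287 mm above the bench when retracted; axes parallel to the portal's. 8 mm round bar lying in its y-z plane: spine at y = -13 mm, bowl of 9 mm inner radius, nose at y = +13 mm ending 18 mm above the bowl floor. Its underside is 8 mm below the origin.
- mouth (a point): Middle of the hook's mouth, in hook axes at y = +13, z = +29 mm. The mouth, 18 to 40 mm above the bowl floor, faces +y; above it is a 26 x 34 mm block up to 70 mm. Moved in +y, the hook takes a bar in at mouth height, pushing the latch inwards, until it lies between y = -6 and +4 mm; as the hook then rises, the bar drops past the latch tip into the bowl.
- handle (a point): Middle of the blue grip of the pull handle: a round bar 22 mm thick and 70 mm long, lying level along x, 120 mm from the hook on its -x side and 54 mm above the hook's origin; 28 mm collars at both ends.
- latch (a joint): Swing (rad) of the brass safety latch, 24 mm long, that closes the hook's mouth: 0 shut (hanging from the block, its tip inside the nose), up to 1.15 swung inwards. It opens only inwards, with about 2 to 4 N at its middle, and springs shut by itself.
- coder: Cordless hand coder (date printer), white body 64 x 92 x 42 mm, grey grip above it (top at 90 mm), steel bail on top; 0.4 to 1 kg depending on cartridge and battery. Origin: centre of its underside; z up; its y axis along the grip, roughly along the rail. It stands loose in the dock with about 1 mm play all round, so the latch's push rocks it and the bail gives way by up to about 10 mm.
- bail (a point): Middle of the bail's upper bar: 5 mm round steel wire, 138 mm above the coder's underside (144 mm above the bench in the dock), the bar level along the coder's x and straight for 18 mm; the bail's legs stand at x = -18 and +18 mm. Free height below the bar down to the grip: 45 mm.
- dock: Black charging dock screwed to the bench, foot 130 x 150 mm, socket 28 mm deep with its floor 6 mm and its rim 34 mm above the bench. Origin: centre of its underside. The coder stands centred in it and comes out freely when lifted upright, but jams if lifted while tipped.
- cake1: Cake bar 70 x 44 x 32 mm on the baking tray; leave alone. Origin: centre of its underside.
- cake2: As cake1.
- cake3: As cake1.
- film_reel: White roll of wrapping film standing on end, 116 mm wide, 100 mm high; leave alone. Origin: centre of its underside.
- cartridge: Black and yellow ink cartridge, 45 x 30 x 64 mm, standing; leave alone. Origin: centre of its underside.
- spray: Clear spray bottle with blue cap, 56 mm wide, 150 mm high; leave alone. Origin: centre of its underside.
- scraper: Blue-handled scraper lying on the bench; leave alone.
There are look-alikes about, which are no part of the job. There is more than one size of the coder; the one meant has the size given above.

How it is judged:
By the outcome, as a careful person would: the job done as asked, in the order asked, and still so for the second after the job is handed in, with the robot touching nothing.
It also fails if it takes over 58 s, if anything falls off the work surface, if the arm or the gripper's body presses on something with over 40 N, if the wrist force passes 120 N, or if a joint passes its speed limit or range.

### The arm

A 6-joint arm with a two-finger parallel gripper is mounted at the origin on the work surface. World frame = base frame: x ahead of the robot, y to its left, z up, the work surface at z = 0. Lengths are in mm, angles in rad, forces in N, time in s.
With the tool pointing down it reaches from about 300 to 875 mm from the base axis. Payload 6.4 kg.
Tool frame: the origin (TCP) lies on the centre line of the jaws, within the pads' length; the fingertips stand 8 mm ahead of it and the grasp point (between the pads) lies 11 mm behind it; z points along the fingers, y is the line along which they close (so a half turn about z gives the same grasp; the last joint's range is limited). The gripper opens to 85 mm and grips with 20 to 120 N. Pads are 22 mm wide; open, the fingers measure 114 mm over their backs; the gripper's body (76 mm by 85 mm) begins 54 mm behind the grasp point. The pads swing forward as they close: fully open they stand 13 mm farther back than shut.
Start: joints at [1.068, 0.181, 1.607, -0, 1.354, -0.206], TCP at [168.154, 549.878, 215.288] pointing down, gripper open.
Joint ranges: [-2.99, 2.99], [-0.89, 2.07], [0.3, 2.58], [-1.14, 4.28], [0, 2.63], [-3.12, 3.12]. Speed limits (rad/s): [2.57, 2.57, 3.01, 3.14, 3.14, 3.14].

### API

Orientations are given as a unit quaternion [w, x, y, z].
In Python, from plant import manip, hand, solver, eyes, job, spotter gives the robot as it stands. Calls block until the motion is done:
- manip.move_ptp(position, orientation): joint-space move of the TCP to a pose.
- manip.movel(position, vel=150, frame=None, stop_force=None): straight line of the TCP; frame=None keeps the orientation; vel is the mean speed in mm/s. With stop_force (N) it stops when the force on the tool has changed by that much, and returns True; else False.
- manip.movej(angles): joint-space move.
- hand.let_go() and hand.clamp(force=None): open the fingers fully, or close them until they stop; force is the grip in N (None keeps the last).
- manip.sleep(seconds).
- solver.inverse_kinematics(position, orientation): joint angles nearest the present ones, or None.
- manip.state(): the state.
- eyes.read_camera(name): name is "scene" or "top" or "wrist"; returns (picture, depth): 400x640x3 uint8, red, green, blue; 400x640 float32, mm along the optical axis (not along the pixel's ray), 0 where there is no reading.
- eyes.get_calibration(name): a dict with "fovy" (degrees; the focal length in pixels is half the picture's height over the tangent of half this angle, whatever the lens; pixels are square), "cx", "cy" (the principal point, pixels), "R" (3x3) and "t" (3): a world point X has camera coordinates R X + t. Camera axes: x right, y down, z forward; pixel columns grow to the right and rows downward; lengths in mm; the calibration is good to about 2 mm. A picture is of the moment at which its call begins: read the wrist's pose just before it. get_calibration takes no time and is no camera call; for the wrist camera it gives the pose at the moment of the call.
A pose or a line that the arm cannot do raises manip.MotionError and nothing moves.
- job.close_job(): hands the job in; it is judged then, once.
Trained networks look in the newest picture that a camera, given by its name, has taken for a name from the list of things; names that differ only in an ending like _2 or _b are one class to them, and where a whole thing is asked for, a point or a joint stands for the part that bears it (a point fixed in the world has none). Each returns a list of dicts, best first, with "p" (0 to 1); they miss things now and then, are a little off and sometimes report something else, mostly with a low value. They report only what shows in the picture. A call takes as long as a camera call. They do not tell look-alikes from the thing itself.
- spotter.regions_of(camera, name): "mask" (400x640 bool, what is visible of it) and "extent" ([left, top, width, height] in pixels, round what is visible of it).
- spotter.tip_of(camera, name): "at" ([column, row] in pixels: a listed point, or the origin of a listed thing).
The state is a dict: "time_s": time; "qpos": joint angles; "qvel": joint speeds; "tau": joint torques, N m; "tool_pos": TCP position; "ee_rot": TCP orientation; "force": force on the tool from outside, world axes, zero at the start; "torque": the same for the moment, N m; "grip_width": finger opening in mm; "finger_force": force on a finger pad.
Only numpy, scipy, OpenCV 4.12 (cv2) and the standard library are available. Lean on these libraries where they do the work, as an engineer would, in place of code of your own. Each camera call takes 0.05 s, during which the arm holds its last target. There are 200 camera calls.

## Working session

There is one attempt and no reset: what is moved stays moved. The work goes in short steps, each a Python script; the robot and the scene stay as the last script left them, time stands still between calls to the robot, and variables do not carry over. Pictures are saved under pics/ and viewed, at most 10 in all, crops included, and the job is handed in when it is done.

```bash
ls; mkdir -p pics; cat > h.py <<'E'
import numpy as np, cv2
from plant import manip, hand, solver, eyes, job, spotter
def cal(n):
    c=eyes.get_calibration(n); f=200/np.tan(np.radians(c['fovy'])/2)
    return f,c['cx'],c['cy'],np.array(c['R']),np.array(c['t'])
def unproj(n,u,v,d,c=None):
    f,cx,cy,R,t=c or cal(n)
    u,v,d=map(np.asarray,(u,v,d))
    P=np.stack([(u-cx)/f*d,(v-cy)/f*d,d],-1)
    return (P-t)@R
def proj(n,X,c=None):
    f,cx,cy,R,t=c or cal(n); p=R@np.array(X)+t
    return p[:2]/p[2]*f+[cx,cy]
def save(img,name,scale=1):
    if scale!=1: img=cv2.resize(img,None,fx=scale,fy=scale,interpolation=cv2.INTER_CUBIC)
    cv2.imwrite('pics/'+name,cv2.cvtColor(img,cv2.COLOR_RGB2BGR))
E
python3 - <<'E'
from h import *
im={}
for n in('scene','top'):
    im[n],d=eyes.read_camera(n); np.savez('/tmp/'+n,im=im[n],d=d)
    for o in('bail','coder','dock','handle','hook','mouth','portal','latch','trolley'):
        try:
            for r in spotter.tip_of(n,o)[:4]:
                u,v=r['at']; dd=d[int(np.clip(v,0,399)),int(np.clip(u,0,639))]
                print(n,o,np.round(r['at']),round(r['p'],2),unproj(n,u,v,dd).round())
        except Exception as e: print(n,o,e)
save(im['scene'],'s1.png'); save(im['top'],'t1.png')
for n in im: f,cx,cy,R,t=cal(n); print(n,f,cx,cy,-R.T@t,R[2])
print(manip.state()['time_s'])
E
```

```text
pics
scene bail [274. 319.] 0.7 [ 184. -305.  200.]
scene bail [386. 180.] 0.6 [747.  33.  -2.]
scene bail [380. 238.] 0.55 [ 551. -191.   93.]
scene coder [380. 209.] 0.97 [-1.000e+00 -7.600e+02  1.155e+03]
scene coder [280. 354.] 0.91 [ 181. -325.   63.]
scene coder [377. 259.] 0.66 [ 539. -208.   24.]
scene coder [325. 112.] 0.21 [760. 415.  -6.]
scene dock [384. 213.] 0.62 [ 636. -102.   47.]
scene handle [322. 107.] 0.57 [531.  76. 349.]
scene hook [358. 106.] 0.57 [656.  94. 287.]
scene mouth [356.  96.] 0.87 [638.  82. 338.]
scene latch it knows: bail, cake, cartridge, coder, dock, film_reel, handle, hook, mouth, portal, scraper, spray
scene trolley it knows: bail, cake, cartridge, coder, dock, film_reel, handle, hook, mouth, portal, scraper, spray
top bail [392. 283.] 0.91 [ 177. -316.  131.]
top bail [355. 177.] 0.77 [ 549. -192.   91.]
top bail [320. 143.] 0.56 [671. -64.  94.]
top bail [322. 151.] 0.39 [645. -71.  86.]
top coder [383. 273.] 0.62 [ 206. -299.   59.]
top coder [318. 151.] 0.61 [650. -59.  55.]
top coder [355. 180.] 0.6 [ 544. -194.   60.]
top dock [317. 152.] 0.6 [649. -54.  54.]
top handle [274. 169.] 0.79 [532.  75. 352.]
top hook [274. 136.] 0.72 [634.  80. 347.]
top mouth [271. 131.] 0.67 [637.  83. 391.]
top mouth [331. 219.] 0.53 [ 399. -111.   34.]
top latch it knows: bail, cake, cartridge, coder, dock, film_reel, handle, hook, mouth, portal, scraper, spray
top trolley it knows: bail, cake, cartridge, coder, dock, film_reel, handle, hook, mouth, portal, scraper, spray
scene 500.0753144539756 313.8842730562226 200.17635417719362 [-6.87403264e-01 -7.60118219e+02  1.15489216e+03] [ 0.33678292  0.55217202 -0.76268167]
top 420.1681029493614 314.176228204866 199.4038874524243 [ 320.16314514  -44.14887421 1595.6259823 ] [ 0.09670803 -0.0010415  -0.99531225]
0.8
```

View pics/s1.png

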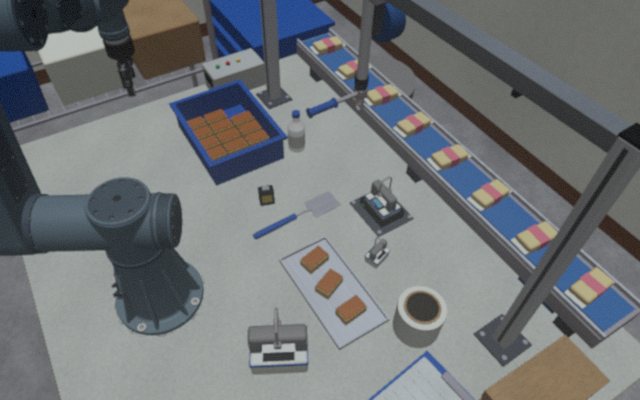

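View pics/t1.png

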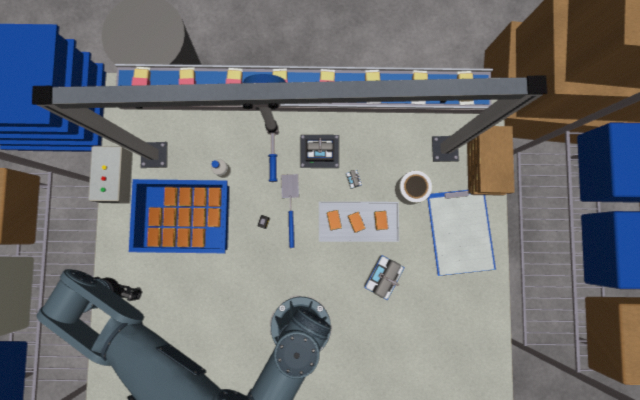

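The top picture shows three coders. At (320,150) is one standing in the dock, with the empty hook at (274,131) and its blue handle at (272,168). At (384,277) is a big loose one and at (354,179) a small loose one. The docked one fits the description, so I'll check its size in an enlarged crop and measure the portal and coder.

```bash
python3 - <<'E'
from h import *
a=np.load('/tmp/scene.npz'); b=np.load('/tmp/top.npz')
c1=cv2.resize(a['im'][170:240,340:420],None,fx=5,fy=5,interpolation=cv2.INTER_CUBIC)
c2=cv2.resize(b['im'][120:180,240:350],None,fx=3.5,fy=3.5,interpolation=cv2.INTER_CUBIC)
H=max(c1.shape[0],c2.shape[0]); out=np.zeros((H,c1.shape[1]+c2.shape[1],3),np.uint8)
out[:c1.shape[0],:c1.shape[1]]=c1; out[:c2.shape[0],c1.shape[1]:]=c2
save(out,'c1.png')
for n,z in(('scene',a),('top',b)):
    v,u=np.mgrid[0:400,0:640]; P=unproj(n,u,v,z['d']); np.save('/tmp/P'+n,P)
    ok=z['d']>0
    m=ok&(abs(P[...,0]-645)<70)&(abs(P[...,1]+60)<70)
    for lo,hi in((40,56),(65,80),(85,100),(120,150)):
        q=P[m&(P[...,2]>lo)&(P[...,2]<hi)]
        if len(q)>3:
            r=cv2.minAreaRect(q[:,:2].astype(np.float32)); print(n,lo,len(q),'mean',q.mean(0).round(1),'rect',np.round(r[0]),np.round(r[1]),round(r[2],1),'zmax',q[:,2].max().round())
    m=ok&(abs(P[...,0]-532)<60)&(abs(P[...,1]-75)<40)&(P[...,2]>320)
    q=P[m]; r=cv2.minAreaRect(q[:,:2].astype(np.float32)); print(n,'handle',len(q),q.mean(0).round(1),np.round(r[0]),np.round(r[1]),r[2])
# posts: top-cam points of the posts 100<z<500 ; rail z>600
P=np.load('/tmp/Ptop.npy'); ok=b['d']>0
q=P[ok&(P[...,2]>640)&(P[...,2]<720)&(abs(P[...,1])<550)&(P[...,0]>500)&(P[...,0]<800)]
l=cv2.fitLine(q[:,:2].astype(np.float32),cv2.DIST_HUBER,0,.01,.01).ravel(); print('rail',len(q),l,q.mean(0))
for s in(1,-1):
    q=P[ok&(P[...,2]>4)&(P[...,2]<25)&(abs(P[...,1]-s*580)<90)&(abs(P[...,0]-640)<90)]
    print('foot',len(q),np.median(q,0) if len(q) else '')
E
```

```text
scene 40 335 mean [643.8 -68.2  47. ] rect [657. -61.] [68. 96.] 1.2 zmax 56.0
scene 65 58 mean [650.1 -77.8  73.1] rect [647. -64.] [23. 95.] 13.1 zmax 80.0
scene 85 271 mean [654.9 -65.5  92.8] rect [657. -63.] [91. 42.] 78.8 zmax 99.0
scene 120 36 mean [655.9 -61.7 137.2] rect [656. -61.] [39.  6.] 0.1 zmax 148.0
scene handle 318 [533.6  78.5 345. ] [541.  82.] [101.  28.] 1.4048601388931274
top 40 212 mean [651.7 -64.   48.7] rect [662. -64.] [ 77. 101.] 0.1 zmax 56.0
top 65 7 mean [649.2 -70.3  70.3] rect [649. -65.] [ 3. 88.] 0.5 zmax 76.0
top 85 156 mean [659.2 -64.4  94.9] rect [662. -64.] [43. 90.] 12.3 zmax 100.0
top 120 11 mean [659.5 -63.7 142.4] rect [661. -64.] [38.  0.] 0.8 zmax 149.0
top handle 221 [539.4  79.3 350.8] [543.  80.] [95. 24.] 1.2620899677276611
rail 10173 [ 3.4744974e-02 -9.9939620e-01  6.5404169e+02  2.7911559e-01] [ 6.55002411e+02 -4.50249558e-01  6.66728047e+02]
foot 789 [620.45139025 558.75527125   8.5631556 ]
foot 721 [ 644.58080291 -544.62495105    8.34196195]
```

View pics/c1.png

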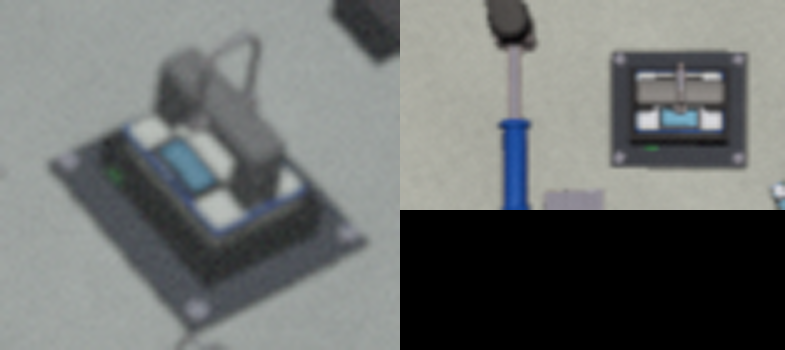

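The docked coder measures 68 x 96 mm with its grip top at about 96 mm and its bail at 144 to 148 mm, with a 39 mm bail span. That matches the coder meant: the left crop shows it in the black dock, and the right crop shows the handle about 140 mm to its +y side. I'll move above the handle and use the wrist camera.

```bash
cat >> h.py <<'E'
from scipy.spatial.transform import Rotation as Ro
YAW=0.035
def ori(yaw=YAW,flip=0):
    M=Ro.from_euler('z',yaw+flip*np.pi)*Ro.from_matrix(np.diag([1,-1,-1.]))
    q=M.as_quat(); return [q[3],q[0],q[1],q[2]]
E
python3 - <<'E'
from h import *
s=manip.state(); print(np.round(s['ee_rot'],3),s['force'])
for f in(0,1):
    for p in([532,78,430],[536,-130,160],[536,-60,300]): 
        j=solver.inverse_kinematics(p,ori(flip=f)); print(f,p,None if j is None else np.round(j,2))
f=0
j=[solver.inverse_kinematics([532,78,430],ori(flip=k)) for k in(0,1)]
f=int(np.argmin([abs(x[5]) if x is not None else 9 for x in j])); print('flip',f)
manip.movel([168,549,420],vel=250)
manip.move_ptp([532,78,430],ori(flip=f))
s=manip.state(); print(s['time_s'],s['tool_pos'],s['force'])
im,d=eyes.read_camera('wrist'); c=cal('wrist'); np.savez('/tmp/w',im=im,d=d)
save(im,'w1.png'); v,u=np.mgrid[0:400,0:640]; P=unproj('wrist',u,v,d,c); ok=d>0
print('cam',-c[3].T@c[4],c[3][2])
q=P[ok&(abs(P[...,0]-532)<45)&(abs(P[...,1]-78)<40)&(abs(P[...,2]-345)<15)]
if len(q)>20:
    r=cv2.minAreaRect(q[:,:2].astype(np.float32)); print('handle',len(q),q.mean(0).round(1),q.max(0).round(1),np.round(r[0],1),np.round(r[1]),r[2])
E
```

```text
[ 0.     0.148  0.989 -0.   ] [-0.84291636 -0.77544438 -0.78093084]
0 [532, 78, 430] [-0.08  0.01  1.37 -0.    1.76  1.46]
0 [536, -130, 160] [-0.45  0.19  1.72 -0.    1.24  1.08]
0 [536, -60, 300] [-0.33  0.04  1.59 -0.    1.51  1.2 ]
1 [532, 78, 430] [-0.08  0.01  1.37 -0.    1.76 -1.68]
1 [536, -130, 160] [-0.45  0.19  1.72 -0.    1.24 -2.06]
1 [536, -60, 300] [-0.33  0.04  1.59 -0.    1.51 -1.94]
flip 0
3.9 [531.86609625  78.71145817 429.98624497] [ 0.79035519 -0.3176245   0.18770112]
cam [614.83342743  81.94114241 588.82024533] [-0.31950446 -0.01031157 -0.94752867]
handle 2518 [537.7  82.5 349.8] [577.   97.1 356.5] [536.3  82.4] [82. 27.] 2.1151905059814453
```

View pics/w1.png

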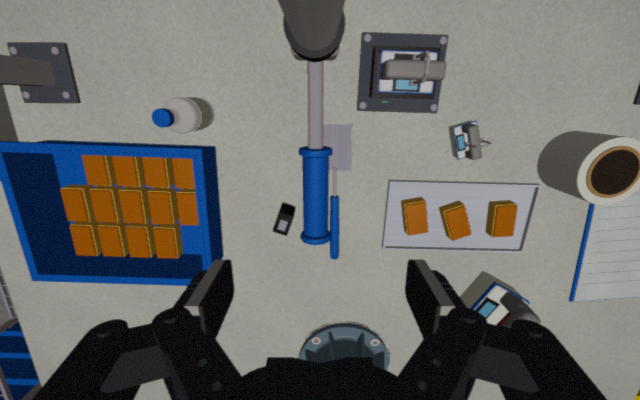

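The wrist view shows the blue handle at rows 150-242 around column 315. The docked coder is at (403,70) with its bail at about (437,68). Next I'll refine the handle and bail from this view, then grasp.

```bash
python3 - <<'E'
from h import *
a=np.load('/tmp/w.npz'); d=a['d']; im=a['im'].astype(int); c=cal('wrist'); v,u=np.mgrid[0:400,0:640]; P=unproj('wrist',u,v,d,c)
m=(P[...,2]>325)&(P[...,2]<365)&(im[...,2]-im[...,0]>50)&(d>0)&(abs(P[...,1]-80)<30)
q=P[m]; print('blue',len(q),q.min(0).round(1),q.max(0).round(1))
for x in(505,520,535,550,565):
    k=q[abs(q[:,0]-x)<4]
    if len(k): print(x,k[:,1].min().round(1),k[:,1].max().round(1),k[:,2].max().round(1))
b=(d>0)&(abs(P[...,0]-657)<45)&(abs(P[...,1]+63)<30)&(P[...,2]>115)&(P[...,2]<160)
k=P[b]; print('bail',len(k),k.mean(0).round(1),k.min(0).round(1),k.max(0).round(1))
t=k[k[:,2]>138]; print(len(t),t.mean(0).round(1),t.min(0).round(1),t.max(0).round(1), np.polyfit(t[:,0],t[:,1],1) if len(t)>5 else '')
g=P[(d>0)&(abs(P[...,0]-657)<60)&(abs(P[...,1]+63)<60)&(P[...,2]>84)&(P[...,2]<100)]
print('grip',cv2.minAreaRect(g[:,:2].astype(np.float32)))
g=P[(d>0)&(abs(P[...,0]-657)<90)&(abs(P[...,1]+63)<90)&(P[...,2]>4)&(P[...,2]<16)]
print('foot',cv2.minAreaRect(g[:,:2].astype(np.float32)))
r=P[(d>0)&(abs(P[...,1]-80)<20)&(P[...,0]>580)&(P[...,0]<640)&(P[...,2]>325)&(P[...,2]<365)]
print('stem',len(r),r.mean(0),np.polyfit(r[:,0],r[:,1],1))
E
```

```text
blue 2360 [495.7  67.5 339.2] [577.6  96.2 356.5]
505 68.4 92.7 354.7
520 72.2 92.0 353.4
535 72.6 92.3 353.0
550 73.2 92.5 353.0
565 73.9 93.7 353.4
bail 153 [661.4 -61.  139.7] [641.4 -64.3 116.6] [681.4 -59.  147.8]
109 [661.5 -61.3 144.2] [643.  -64.3 138. ] [679.5 -59.  147.8] [ 1.01324463e-02 -6.80089445e+01]
grip ((660.8451538085938, -60.95524597167969), (91.20661163330078, 42.919742584228516), 78.7071304321289)
foot ((647.671875, -54.89459228515625), (158.35206604003906, 164.0514678955078), 0.4325810670852661)
stem 1274 [611.58761193  84.96599385 346.00134233] [2.44758750e-02 6.99968519e+01]
```

```bash
sed -i 's/^YAW=.*/YAW=0.029/' h.py; python3 - <<'E'
from h import *
def st(l):
    s=manip.state(); print(l,round(s['time_s'],2),np.round(s['tool_pos'],1),'F',np.round(s['force'],1),'w',round(s['grip_width'],1),np.round(s['finger_force'],1))
manip.move_ptp([536,82.5,400],ori()); st('above')
print(manip.movel([536,82.5,330],vel=80,stop_force=8)); st('down')
hand.clamp(60); manip.sleep(.3); st('clamp')
p=np.array(manip.state()['tool_pos'])
for dy in(-60,-185):
    manip.movel(list(p+[-np.tan(YAW)*dy,dy,0]),vel=90); manip.sleep(.2); st('tr')
E
```

```text
above 4.2 [534.9  83.2 398.3] F [-0.7  0.5  0.3] w 85.5 0.0
False
down 5.22 [536.3  82.5 330.6] F [ 0.5 -0.1 -0.3] w 85.2 0.0
clamp 6.2 [536.1  82.5 330.3] F [-0.6 -0.9  3.2] w 14.4 51.6
tr 7.22 [538.   23.  330.3] F [3.9 0.1 1.5] w 14.6 50.9
tr 8.96 [ 542.3 -102.9  330.3] F [ 7.5  0.2 -0.1] w 14.4 50.4
```

```bash
python3 - <<'E'
from h import *
im,d=eyes.read_camera('wrist'); c=cal('wrist'); np.savez('/tmp/w2',im=im,d=d)
s,ds=eyes.read_camera('scene'); np.savez('/tmp/s2',im=s,d=ds)
c2=cv2.resize(s[70:220,280:440],(480,450),interpolation=cv2.INTER_CUBIC)
out=np.zeros((560,800,3),np.uint8); out[:250,:400]=cv2.resize(im,(400,250)); out[:450,400:]=c2[:,:400]
out[250:550,:400]=cv2.resize(im[150:330,200:440],(400,300)); save(out,'w2.png')
E
```

```text
(no output)
```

View pics/w2.png

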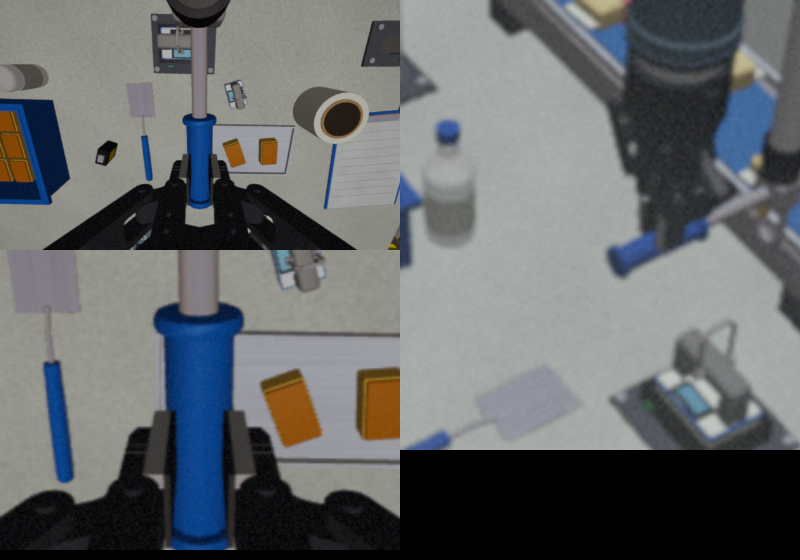

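```bash
python3 - <<'E'
from h import *
v,u=np.mgrid[0:400,0:640]
for n,f in(('wrist','/tmp/w2.npz'),('scene','/tmp/s2.npz')):
    a=np.load(f); d=a['d']; im=a['im'].astype(int); P=unproj(n,u,v,d)
    near=(d>0)&(abs(P[...,0]-542)<60)&(abs(P[...,1]+103)<45)
    m=near&(P[...,2]>300)&(P[...,2]<375)&(im[...,2]-im[...,0]>40)
    for x in(510,525,545,560,570):
        k=P[m&(abs(P[...,0]-x)<4)]
        if len(k): print(n,x,len(k),k.min(0).round(1),k.max(0).round(1))
    g=near&(P[...,2]>300)&(P[...,2]<400)&(im.max(-1)-im.min(-1)<25)
    k=P[g]; print(n,'grey',len(k),np.percentile(k,[1,50,99],axis=0).round(1) if len(k) else '')
    r=P[(d>0)&(abs(P[...,0]-600)<20)&(abs(P[...,1]+103)<20)&(P[...,2]>325)&(P[...,2]<365)]
    if len(r): print(n,'stem',len(r),r.mean(0).round(1),r[:,2].max().round(1),np.polyfit(r[:,0],r[:,1],1))
E
```

```text
wrist 510 497 [ 506.  -112.8  345.3] [514.  -94.8 355.8]
wrist 525 352 [ 521.  -111.3  348. ] [529.  -95.7 353.3]
wrist 545 392 [ 541.  -109.8  347.8] [549.  -95.3 357.9]
wrist 560 563 [ 556.  -112.3  343.6] [564.  -92.  353.2]
wrist 570 612 [ 566.  -112.1  341.9] [574.  -91.3 353.2]
wrist grey 7169 [[ 534.  -141.4  342.2]
 [ 553.9 -101.7  385.8]
 [ 600.6  -63.4  399.8]]
wrist stem 2640 [ 596.9 -101.   346.7] 356.3 [ 3.38297819e-02 -1.21177988e+02]
scene 510 20 [ 506.2 -112.7  341.1] [513.6 -96.8 353.1]
scene 525 27 [ 521.  -112.9  338.6] [528.8 -93.9 355.4]
scene 560 6 [ 560.7 -110.9  341.8] [ 564.  -106.7  348.6]
scene 570 14 [ 566.3 -112.8  340.2] [ 573.8 -104.3  350.3]
scene grey 342 [[ 498.2 -138.9  330.5]
 [ 532.7 -108.6  371. ]
 [ 598.9  -67.1  399.5]]
scene stem 57 [ 601.5 -103.2  343.4] 350.7 [ 1.19163975e-01 -1.74870546e+02]
```

```bash
sed -i 's/^YAW=.*/YAW=0.034/' h.py; cat >> h.py <<'E'
def st(l):
    s=manip.state(); print(l,round(s['time_s'],2),np.round(s['tool_pos'],1),'F',np.round(s['force'],1),'w',round(s['grip_width'],1),np.round(s['finger_force'],1)); return np.array(s['tool_pos']),np.array(s['force'])
E
python3 - <<'E'
from h import *
p,_=st('0'); p=p+[1,0,0]
manip.movel(list(p),vel=30); manip.sleep(.1); st('x')
for z in(300,220,160.3):
    print(manip.movel([p[0],p[1],z],vel=80,stop_force=14)); manip.sleep(.15); st(z)
im,d=eyes.read_camera('wrist'); np.savez('/tmp/w3',im=im,d=d,**dict(zip('fxyRt',cal('wrist'))))
s,ds=eyes.read_camera('scene')
out=np.zeros((500,800,3),np.uint8); out[:250,:400]=cv2.resize(im,(400,250)); out[:500,400:]=cv2.resize(s[140:240,340:420],(400,500),interpolation=cv2.INTER_CUBIC)
out[250:500,:400]=cv2.resize(im[0:150,250:490],(400,250)); save(out,'w3.png')
c=cal('wrist');v,u=np.mgrid[0:400,0:640];P=unproj('wrist',u,v,d,c);i=im.astype(int)
r=P[(d>0)&(abs(P[...,0]-600)<15)&(abs(P[...,1]+103)<20)&(P[...,2]>145)&(P[...,2]<195)]
if len(r): print('stem',len(r),r.mean(0).round(1),r[:,2].max().round(1))
k=P[(d>0)&(abs(P[...,0]-661)<25)&(abs(P[...,1]+62)<12)&(P[...,2]>138)&(P[...,2]<152)]
if len(k): print('bail',len(k),k.mean(0).round(1),k.min(0).round(1),k.max(0).round(1))
E
```

```text
0 9.06 [ 542.3 -102.9  330.3] F [ 7.9  0.2 -0.3] w 14.3 50.4
x 9.41 [ 542.5 -103.1  330.1] F [-4.1 -0.7  2.9] w 14.6 51.8
False
300 10.08 [ 542.5 -102.8  300.7] F [-6.4 -0.2  4.5] w 14.2 52.6
False
220 11.38 [ 542.6 -103.   221.5] F [-9.4 -0.   9.9] w 14.4 54.8
False
160.3 12.43 [ 542.6 -103.3  162.2] F [-11.7  -0.5  14.3] w 14.6 56.4
stem 1540 [ 600.4 -101.3  178. ] 181.1
bail 599 [658.1 -62.4 145.1] [643.2 -64.8 138. ] [671.7 -59.3 148.4]
```

View pics/w3.png

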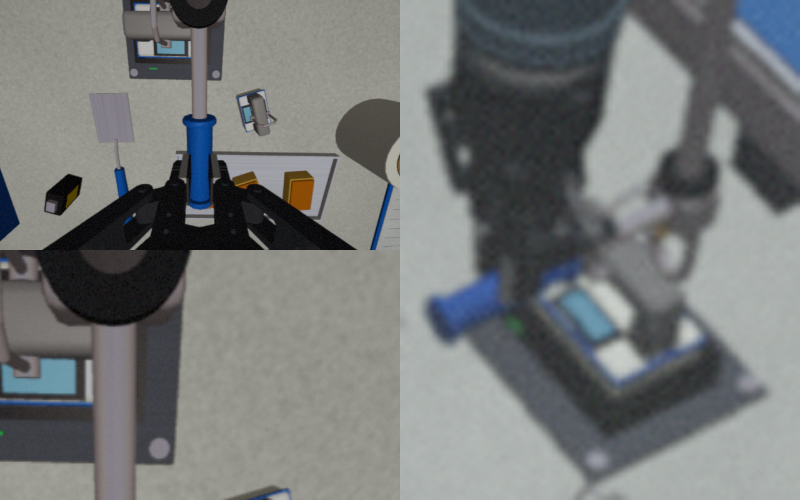

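```bash
python3 - <<'E'
from h import *
v,u=np.mgrid[0:400,0:640]
def ana(n,d):
    P=unproj(n,u,v,d)
    for lo,hi in((122,138),(150,165),(166,180),(185,200),(205,230),(240,360),(380,450),(460,560)):
        k=P[(d>0)&(abs(P[...,0]-655)<40)&(abs(P[...,1]+99)<28)&(P[...,2]>lo)&(P[...,2]<hi)]
        if len(k)>4: print(n,lo,hi,len(k),np.percentile(k,[3,50,97],axis=0).round(1).tolist())
for n in('scene','top','wrist'):
    s,d=eyes.read_camera(n); ana(n,d)
    for o in('hook','mouth','bail'):
        print(n,o,[(np.round(r['at'],1),round(r['p'],2)) for r in spotter.tip_of(n,o)[:3]])
for n in('scene','top','wrist'):
    print(n,'pred hook',proj(n,[661.5,-99,118]),'mouth',proj(n,[661,-86,147]),'bail',proj(n,[661,-61.5,144]))
E
```

```text
scene 122 138 24 [[654.8, -114.9, 123.9], [657.3, -108.8, 130.6], [662.6, -84.7, 137.7]]
scene 150 165 15 [[646.5, -115.3, 151.5], [657.6, -113.3, 160.2], [668.1, -101.4, 164.2]]
scene 166 180 90 [[616.8, -115.9, 166.8], [644.0, -103.9, 175.1], [665.7, -86.6, 179.4]]
scene 185 200 95 [[642.2, -115.2, 186.5], [653.2, -104.7, 194.8], [674.4, -85.6, 199.4]]
scene 205 230 41 [[650.9, -106.7, 207.4], [654.3, -102.1, 217.4], [662.0, -93.8, 227.9]]
scene 240 360 230 [[650.0, -107.1, 246.0], [654.0, -102.9, 302.4], [663.0, -94.1, 355.3]]
scene 380 450 336 [[642.7, -114.9, 382.2], [650.0, -107.5, 412.6], [667.3, -89.7, 447.6]]
scene 460 560 824 [[645.1, -124.4, 465.4], [658.0, -110.5, 521.2], [688.0, -92.0, 557.8]]
scene hook [(array([394.3, 192.5]), 0.97)]
scene mouth [(array([392.6, 181. ]), 0.72)]
scene bail [(array([380.1, 238.8]), 0.95), (array([385.2, 180. ]), 0.93), (array([276.5, 318.4]), 0.72)]
top 240 360 27 [[654.2, -107.6, 264.4], [655.9, -100.6, 300.0], [660.7, -93.2, 328.5]]
top 380 450 95 [[645.9, -116.3, 384.9], [650.8, -98.1, 398.5], [664.5, -85.4, 445.5]]
top 460 560 131 [[6
[... 373 characters left out ...]
78.1], [649.7, -89.8, 179.8]]
wrist 185 200 3102 [[645.8, -114.4, 186.7], [652.4, -99.5, 197.1], [658.2, -84.4, 198.7]]
wrist 205 230 191 [[654.1, -103.8, 205.3], [654.6, -99.2, 208.4], [655.9, -94.9, 213.2]]
wrist hook [(array([318.9,  32. ]), 0.94)]
wrist mouth [(array([287.9,  20.1]), 0.59)]
wrist bail [(array([245.8,  22.2]), 0.81), (array([428.9, 200.1]), 0.58)]
scene pred hook [394.14885932 192.78906278] mouth [392.50907292 182.76990833] bail [387.03981227 177.83945399]
top pred hook [329.74549414 144.59398713] mouth [326.36429075 142.81602595] bail [319.37267115 142.92547496]
wrist pred hook [318.0651835   34.98642347] mouth [292.20982649  24.01060907] bail [245.15944192  23.87300559]
```

```bash
python3 - <<'E'
from h import *
st('0')
x0,y0,z0=542.3,-103,158.0
manip.movel([x0,y0,z0],vel=30); manip.sleep(.1); st('lower')
for dy in(12,22,28,34,39,44):
    r=manip.movel([x0-.034*dy,y0+dy,z0],vel=40,stop_force=9); manip.sleep(.05); st((dy,r))
    if r: break
s,d=eyes.read_camera('scene'); im,_=eyes.read_camera('wrist')
out=np.zeros((500,800,3),np.uint8); out[:500,400:]=cv2.resize(s[140:240,345:425],(400,500),interpolation=cv2.INTER_CUBIC)
out[:375,:400]=cv2.resize(im[0:150,200:360],(400,375),interpolation=cv2.INTER_CUBIC); save(out,'e4.png')
E
```

```text
0 13.13 [ 542.6 -103.3  162.2] F [-12.4   0.2  14.5] w 14.6 56.4
lower 13.48 [ 542.6 -103.6  160.4] F [-9.2 -0.7 14. ] w 14.4 56.5
(12, False) 13.98 [542.2 -91.3 160.4] F [-8.6 -0.5 14.9] w 14.4 56.6
(22, False) 14.43 [541.8 -81.3 160.4] F [-8.7 -0.5 14.2] w 14.6 56.6
(28, False) 14.78 [541.7 -75.6 160.4] F [-9.5 -1.2 14.2] w 14.2 56.6
(34, False) 15.13 [541.5 -69.8 160.5] F [-9.4 -0.5 14.9] w 14.3 56.6
(39, False) 15.46 [541.3 -65.3 160.6] F [-10.2  -3.5  15.8] w 14.6 56.9
(44, False) 15.78 [541.2 -60.7 160.8] F [-9.5 -4.8 16.9] w 14.4 57.2
```

View pics/e4.png

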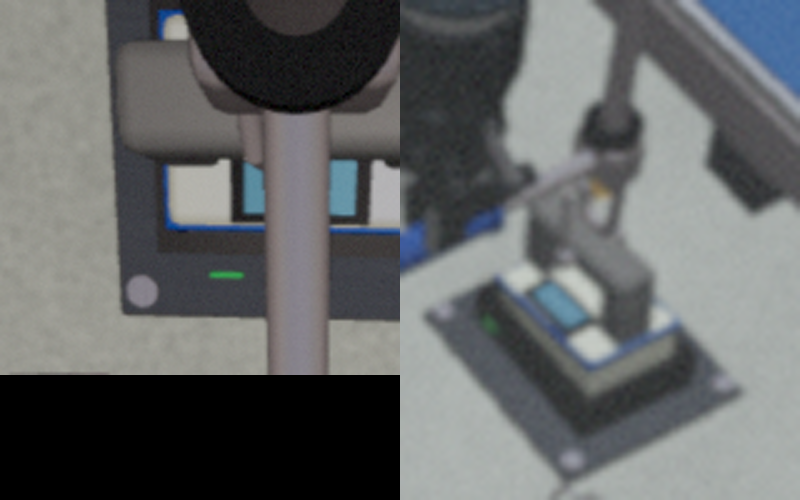

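```bash
cat >> h.py <<'E'
def bail(y0,z0=0):
    im,d=eyes.read_camera('wrist');c=cal('wrist');v,u=np.mgrid[0:400,0:640];P=unproj('wrist',u,v,d,c)
    k=P[(d>0)&(P[...,0]>634)&(P[...,0]<690)&(abs(P[...,1]-y0)<22)&(P[...,2]>108+z0)&(P[...,2]<152+z0)]
    for lo in range(110,150,8):
        q=k[abs(k[:,2]-z0-lo-4)<4]
        if len(q)>3: print('bail z',lo+z0,len(q),q.mean(0).round(1),q[:,1].min().round(1),q[:,1].max().round(1))
    g=P[(d>0)&(abs(P[...,0]-660)<60)&(abs(P[...,1]-y0)<70)&(P[...,2]>86+z0)&(P[...,2]<104+z0)]
    if len(g)>9:
        A=np.c_[g[:,:2],np.ones(len(g))]; print('grip n',len(g),'y',g[:,1].min().round(1),g[:,1].max().round(1),'slope',np.linalg.lstsq(A,g[:,2],rcond=None)[0][:2].round(3),'z',np.percentile(g[:,2],[50,97]).round(1))
    return im,d
E
python3 - <<'E'
from h import *
c=np.load('/tmp/w3.npz'); d=c['d']; v,u=np.mgrid[0:400,0:640]
P=unproj('wrist',u,v,d,tuple(c[k] for k in 'fxyRt'))
k=P[(d>0)&(P[...,0]>634)&(P[...,0]<690)&(abs(P[...,1]+62)<15)&(P[...,2]>108)&(P[...,2]<152)]
for lo in range(110,150,8):
    q=k[abs(k[:,2]-lo-4)<4]; print('before',lo,len(q),q.mean(0).round(1))
bail(-58)
print([(np.round(r['at'],1),r['p']) for r in spotter.tip_of('wrist','bail')])
print(proj('wrist',[660,-61.5,144]),proj('wrist',[660,-55,144]))
E
```

```text
before 110 52 [665.  -63.2 114.1]
before 118 46 [657.8 -63.3 121.4]
before 126 26 [642.9 -64.  130.5]
before 134 132 [645.  -62.6 138.4]
before 142 525 [659.8 -62.4 145.8]
bail z 126 4 [641.1 -48.7 132.3] -49.7 -47.5
bail z 134 46 [642.4 -48.3 140.3] -50.0 -45.7
bail z 142 131 [646.6 -47.6 145.4] -50.1 -44.8
grip n 2457 y -100.6 -7.8 slope [ 0.074 -0.09 ] z [ 97.5 103.7]
[(array([482.5, 199.3]), 0.74), (array([505.3, 292.1]), 0.73)]
[327.56693795  25.08147304] [314.8985627   24.68003332]
```

```bash
python3 - <<'E'
from h import *
x0,y0,z0=542.3,-103,158.0
for dy,dz in((44,2.5),(48,2.5),(51,2.5)):
    r=manip.movel([x0-.034*dy,y0+dy,z0+dz],vel=30,stop_force=7); manip.sleep(.1); p,f=st((dy,dz,r)); print('hook y',p[1]+4)
    bail(-50)
    if r: break
E
```

```text
(44, 2.5, False) 16.33 [541.2 -60.6 163.3] F [-10.   -4.4  17.2] w 14.4 57.4
hook y -56.636170081324394
bail z 134 46 [642.5 -48.1 140.4] -49.8 -45.8
bail z 142 120 [646.8 -47.5 145.8] -49.8 -44.7
grip n 2455 y -100.1 -7.5 slope [ 0.088 -0.09 ] z [ 97.5 103.8]
(48, 2.5, False) 16.77 [541.  -56.4 163.2] F [-10.7  -3.5  15.7] w 14.4 57.1
hook y -52.38298483261662
bail z 142 6 [648.6 -45.1 146.8] -45.2 -45.1
grip n 2472 y -99.9 -7.7 slope [ 0.092 -0.092] z [ 97.6 103.8]
(51, 2.5, False) 17.17 [540.9 -53.3 163.3] F [-10.6  -2.8  16. ] w 14.4 57.2
hook y -49.280036008585185
grip n 2481 y -100.6 -7.7 slope [ 0.108 -0.094] z [ 97.9 103.8]
```

```bash
python3 - <<'E'
from h import *
x0,y0,z0=542.3,-103,158.0
dy=54
r=manip.movel([x0-.034*dy,y0+dy,z0+2.5],vel=30,stop_force=7); manip.sleep(.1); p,f=st((dy,r)); print('hook y',p[1]+4)
for dz in(9,14,19):
    r=manip.movel([x0-.034*dy,y0+dy,z0+dz],vel=25,stop_force=5); manip.sleep(.15); p,f=st((dz,r)); print('hook z',287-330.3+p[2])
    if r: break
im,d=bail(-50)
s,_=eyes.read_camera('scene')
out=np.zeros((500,800,3),np.uint8); out[:500,400:]=cv2.resize(s[140:240,345:425],(400,500),interpolation=cv2.INTER_CUBIC)
out[:375,:400]=cv2.resize(im[0:150,200:360],(400,375),interpolation=cv2.INTER_CUBIC); save(out,'e5.png')
E
```

```text
(54, False) 17.57 [540.8 -50.1 163.3] F [-10.2  -2.6  17.1] w 14.9 57.3
hook y -46.117565358308376
(9, False) 18.12 [540.8 -49.9 169.7] F [-10.   -1.5  15.7] w 14.5 57.2
hook z 126.40538411641973
(14, False) 18.62 [540.8 -49.7 174.8] F [-10.4   0.2  16.9] w 14.4 57.3
hook z 131.48628158577233
(19, False) 19.12 [540.7 -49.5 179.3] F [-9.  -0.4 14. ] w 14.4 56.1
hook z 135.99752761490694
grip n 2245 y -100.2 -7.9 slope [ 0.132 -0.097] z [ 98.8 103.9]
```

View pics/e5.png

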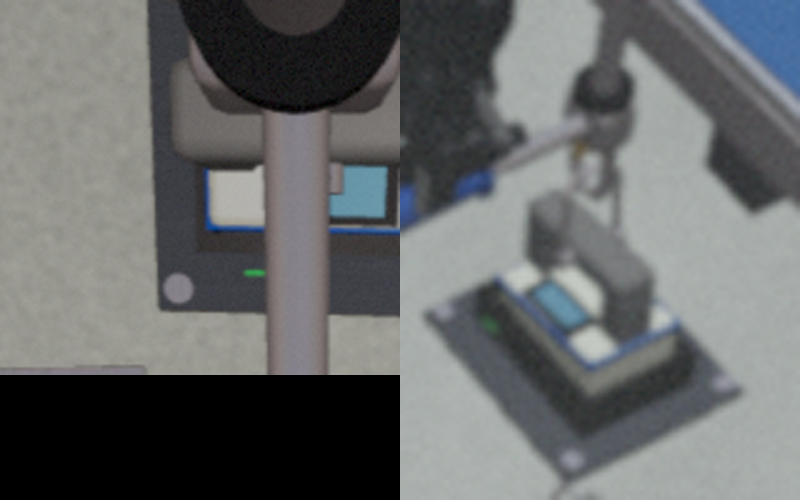

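```bash
python3 - <<'E'
from h import *
x0,y0,z0=542.3,-103,158.0
for dy in(50,45,41,38):
    r=manip.movel([x0-.034*dy,y0+dy,z0+19],vel=25,stop_force=5); manip.sleep(.15); p,f=st((dy,r)); print('hook y',p[1]+4)
    if r: break
bail(-60)
E
```

```text
(50, False) 19.68 [540.9 -53.5 179.3] F [-9.2 -1.3 13. ] w 13.9 56.0
hook y -49.508717652832274
(45, False) 20.18 [541.  -58.3 179.2] F [-8.6 -0.7 12.3] w 14.7 55.9
hook y -54.306562958582944
(41, False) 20.64 [541.2 -62.5 179.2] F [-7.8 -1.4 12.7] w 14.6 55.9
hook y -58.5274375582589
(38, False) 21.06 [541.3 -65.5 179.3] F [-8.3 -0.1 13.2] w 14.2 55.9
hook y -61.54509779060636
grip n 3033 y -109.1 -17.2 slope [0.07  0.001] z [95.7 97.4]
```

```bash
python3 - <<'E'
from h import *
x,y=540.3,-66.0
manip.movel([x,y,177],vel=20); manip.sleep(.1); st('x')
for z in(181,185,189,195,205):
    r=manip.movel([x,y,z],vel=20,stop_force=14); manip.sleep(.2); p,f=st((z,r)); print('hook z',round(p[2]-43.3,1),'spring',round(3+.068*(330.3-p[2]),1))
    if r: break
bail(-62)
E
```

```text
x 21.46 [541.3 -66.5 179.6] F [-6.4 -0.7 12.4] w 14.5 55.9
(181, False) 22.01 [541.3 -66.5 183.6] F [-5.8  0.1 13.7] w 14.6 55.9
hook z 140.3 spring 13.0
(185, False) 22.56 [541.3 -66.5 187. ] F [-3.8 -0.6  8.4] w 14.5 54.2
hook z 143.7 spring 12.7
(189, False) 23.11 [541.3 -66.4 190.9] F [-4.2  1.2  9. ] w 14.3 54.1
hook z 147.6 spring 12.5
(195, False) 23.76 [541.3 -66.4 196.9] F [-3.5 -0.3  7.8] w 14.5 54.0
hook z 153.6 spring 12.1
(205, False) 24.61 [541.3 -66.3 206.8] F [-2.2 -0.3  8.8] w 14.4 53.7
hook z 163.5 spring 11.4
bail z 110 385 [652.9 -62.  116.4] -84.0 -40.2
bail z 118 319 [656.8 -63.5 118.7] -83.9 -40.4
grip n 33 y -108.0 -18.3 slope [-0.93   0.008] z [ 92.7 103.6]
```

```bash
cat >> h.py <<'E'
def avg(n=25):
    a=[]
    for _ in range(n): manip.sleep(.02); a.append(manip.state()['force'])
    return np.mean(a,0),np.std(a,0)[2]/np.sqrt(n)
E
python3 - <<'E'
from h import *
x=540.3;y=-66.0
for z in(240,270,290,298):
    manip.movel([x,y,z],vel=40); manip.sleep(.2); p,f=st(z); F,e=avg(); print('avg',F.round(2),e.round(2),'W est',round(3+.068*(330.3-p[2])-F[2],2))
    if F[2]<1: break
s,_=eyes.read_camera('scene'); save(s[60:260,280:480],'l6.png',3)
E
```

```text
240 25.88 [541.3 -66.3 241.5] F [-1.7 -1.2  5.9] w 14.5 52.7
avg [-1.78 -0.52  5.11] 0.08 W est 3.93
270 27.4 [541.1 -66.1 270. ] F [ 6.7 -0.7  2.7] w 14.4 51.9
avg [ 6.5  -0.13  3.17] 0.14 W est 3.93
290 28.67 [541.1 -65.9 289.7] F [ 7.9 -0.   1.8] w 14.4 51.3
avg [ 7.24 -0.02  1.85] 0.09 W est 3.91
298 29.63 [541.  -65.8 297.6] F [ 7.8 -0.3  1.6] w 14.4 51.1
avg [7.53 0.29 1.12] 0.07 W est 4.1
```

View pics/l6.png

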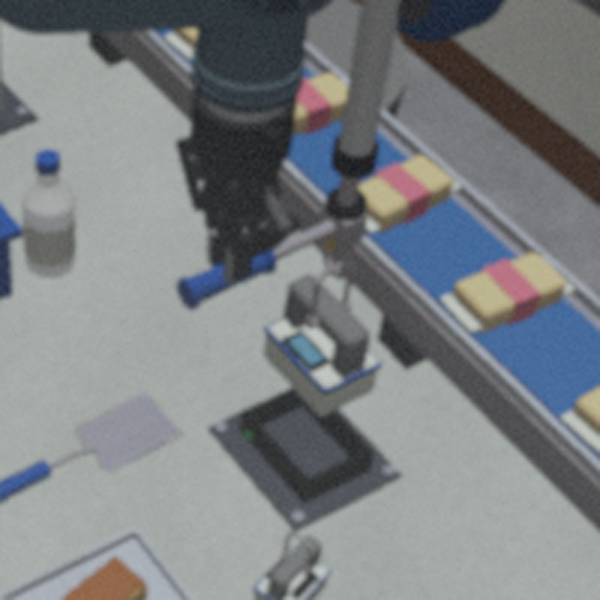

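```bash
python3 - <<'E'
from h import *
y=-65.8
for z,x in((308,540.9),(314,540.9)):
    manip.movel([x,y,z],vel=20); manip.sleep(.3); p,f=st(z); F,e=avg(40); print('avg',F.round(2),e.round(2),'W est',round(3+.068*(330.3-p[2])-F[2],2))
E
```

```text
308 31.05 [541.1 -65.7 307.2] F [ 5.7 -0.4  0.5] w 14.5 50.9
avg [ 5.69 -0.29  0.59] 0.08 W est 3.98
314 32.47 [541.  -65.6 313.1] F [ 5.6  0.2 -0.3] w 14.5 50.7
avg [ 5.82 -0.06  0.3 ] 0.09 W est 3.87
```

```bash
python3 - <<'E'
from h import *
manip.movel([541.4,-65.6,316.5],vel=15); manip.sleep(.4); p,f=st('fin'); F,e=avg(50); print(F.round(2),e.round(2))
v,u=np.mgrid[0:400,0:640]
def hz(l):
    im,d=eyes.read_camera('wrist'); i=im.astype(int); P=unproj('wrist',u,v,d)
    r=P[(d>0)&(abs(P[...,0]-602)<12)&(abs(P[...,1]+63)<25)&(P[...,2]>290)&(P[...,2]<375)]
    print(l,'stem',len(r),np.median(r,0).round(2))
if abs(F[2])<.35:
    hz('held'); hand.let_go(); manip.sleep(.3); st('open'); hz('open'); manip.sleep(.5); hz('open2')
E
```

```text
fin 33.85 [541.1 -65.5 316.3] F [ 1.7  0.8 -0.7] w 14.3 50.5
[ 0.4   0.5  -0.26] 0.07
held stem 1264 [602.39 -63.45 332.41]
open 35.72 [541.4 -65.6 316.5] F [-0.4 -1.   0. ] w 86.0 0.0
open stem 1234 [602.49 -63.35 331.13]
open2 stem 1233 [602.6  -63.33 331.19]
```

Released; it settled by only about 1 mm. Next I'll retreat straight up and check.

```bash
python3 - <<'E'
from h import *
manip.movel([541.4,-65.6,420],vel=80); st('up')
manip.sleep(.5)
s,_=eyes.read_camera('scene'); save(s[60:260,280:480],'f7.png',3)
v,u=np.mgrid[0:400,0:640]
for _ in range(2):
    im,d=eyes.read_camera('wrist'); P=unproj('wrist',u,v,d)
    r=P[(d>0)&(abs(P[...,0]-602)<12)&(abs(P[...,1]+63)<25)&(P[...,2]>290)&(P[...,2]<375)]; print(len(r),np.median(r,0).round(2)); manip.sleep(.6)
E
```

```text
up 37.76 [541.2 -65.5 419.3] F [-1.  -0.2  0.3] w 85.5 0.0
461 [602.18 -63.38 331.14]
459 [602.17 -63.38 331.12]
```

View pics/f7.png

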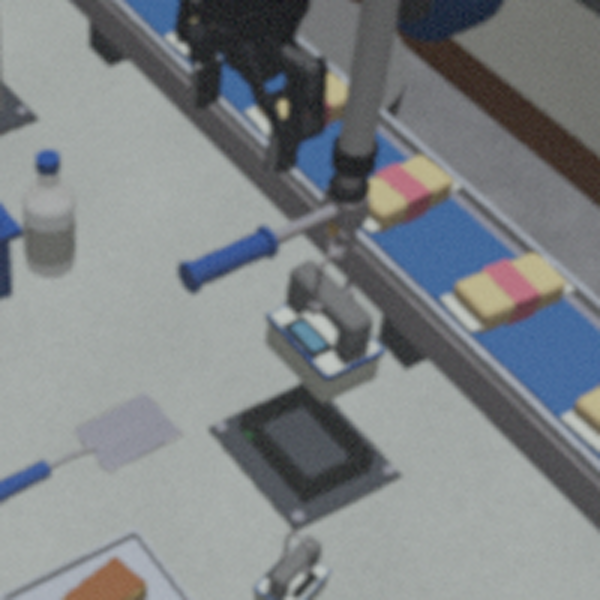

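The picture shows the coder hanging still at (325,330), clear of the dock at (305,445), with the gripper free above the handle.

```bash
python3 -c "
from h import *
print(job.close_job())"
```

```text
the job is handed in; nothing more can be done
None
```

The coder hangs on the balancer alone, clear of its dock and steady after release, and I handed the job in at about 39 s; while the hook went on, its bail gave way about 14 mm (the brief said about 10 mm) and it stood upright again before the lift.

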